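# Slide a test cassette along the rail into the reading pocket

## Robot

A 6-joint arm with a two-finger parallel gripper is mounted at the origin on a cart in front of the work surface, level with it; the furniture and walls round the work are solid. World frame = base frame: x ahead of the robot, y to its left, z up, the work surface at z = 0. Lengths are in mm, angles in degrees, forces in N, time in s.
With the tool pointing down it reaches from about 350 to 850 mm from the base axis. Payload 8.1 kg.
Tool frame: the origin (TCP) lies at the very end of the fingers, on their centre line; the grasp point (between the pads) lies 19 mm behind it; z points along the fingers, y is the line along which they close (so a half turn about z gives the same grasp; the last joint's range is limited). The gripper opens to 85 mm and grips with 20 to 120 N. Pads are 22 mm wide; open, the fingers measure 114 mm over their backs; the gripper's body (76 mm by 85 mm) begins 54 mm behind the grasp point. The pads swing forward as they close: fully open they stand 13 mm farther back than shut.
Start: joints at [62.773, 7.471, 85.268, -0, 87.261, -4.893], TCP at [227.981, 555.004, 231.292] pointing down, gripper open.
Joint ranges: [-169.43, 169.43], [-51.17, 129.36], [1.28, 143.12], [-76.62, 256.62], [0, 156.53], [-152.29, 152.29]. Speed limits (degrees/s): [136.94, 136.94, 159.86, 180, 180, 180].

## Interface

Orientations are given as [roll, pitch, yaw] about the fixed x, y, z axes, in that order (R = Rz(yaw) Ry(pitch) Rx(roll)).
In Python, from bench import * gives the robot as it stands.
- The arm moves only by the tool play_rows, never from a script. Its argument "increments" is a list of rows, each a list of 3 entries, a list of its own where there are three numbers: the gripper's target within -1 to 1 (fully open at 1, half-way at 0, shut at -1), then the shift along the tool's x, y, z in mm, then the turn about the tool's z in rad. A call has 1 to 12 rows; each row shifts and turns the commanded pose from where the row before left it, along the tool's axes as they then stand; what a row does not reach is not made up. A row lasts 1/12 s, in which the tool goes at most 41.7 mm and 7.16 degrees, less where a joint would pass 70% of its speed; a pose out of reach is approached as far as the arm can. A call is refused whole if a number of a shift passes 41.7 or a number of a turn 0.125, either way. A call with a gripper value outside its range is refused whole. The fingers move at their own pace and stop on an object; "force" is the grip in N (left out, the last holds). Time passes only in rows, so rows that do not move let the fingers close. It gives the time, the measured TCP pose, the force, the opening and the grip force at its end, in the units of the state.
- sense(): the state, without advancing time (a new reading comes with each control period).
- snapshot(name): name is "scene" or "top" or "wrist"; returns a dict with "color" (420x560x3 uint8, red, green, blue), "intrinsics" (3x3 intrinsics, pixels), "world_from_camera" (4x4, takes a point from camera to world coordinates). Camera axes: x right, y down, z forward; pixel columns grow to the right and rows downward; lengths in mm; the calibration is good to about 2 mm. A picture is of the moment at which its call begins. There is no depth.
- hand_in(): hands the job in; it is judged then, once.
Trained networks look in a picture, given as the dict that the camera call returned (one of the last four; its "shot" number tells which), for a name from the list of things; names that differ only in an ending like _2 or _b are one class to them, and where a whole thing is asked for, a point or a joint stands for the part that bears it (a point fixed in the world has none). Each returns a list of dicts, best first, with "p" (0 to 1); they miss things now and then, are a little off and sometimes report something else, mostly with a low value. They report only what shows in the picture. A call takes as long as a camera call. They do not tell look-alikes from the thing itself.
- find_in(query, picture): "xyz" ([x, y, z] in mm, in the coordinates of the camera as it stood for that picture, good to about 4 mm: the middle of the surface that is visible of it).
- regions_of(query, picture): "mask" (420x560 bool, what is visible of it).
- pinpoint(query, picture): "xyz" ([x, y, z] in mm, in the coordinates of the camera as it stood for that picture, good to about 4 mm: a listed point, or the origin of a listed thing).
The state is a dict: "time": time; "joint_pos": joint angles; "qd": joint speeds; "joint_efforts": joint torques, N m; "tool_pos": TCP position; "tcp_rot": TCP orientation; "ft_force": force on the tool from outside, world axes, zero at the start; "wrist_torque": the same for the moment, N m; "finger_gap": finger opening in mm; "grip_force": force on a finger pad.
Only numpy, scipy, OpenCV 4.12 (cv2) and the standard library are available. Lean on these libraries where they do the work, as an engineer would, in place of code of your own. Each camera call takes 0.05 s, during which the arm holds its last target. There are 200 camera calls.

## Task

With the fingertips only, push the loose white test cassette up against the metal rail of the grey reading plate so that its long side lies flush along it, then slide it along the rail into the blue corner pocket until its end is fully home against the end stop. Keep the cassette flat on the plate all the way, never pick it up, and leave the two vials and the timer behind the rail where they stand.

Things in the scene. Friction and masses are not known exactly. Their poses are not given: they have to be found in the camera images.
- reader_plate: Grey plate, fixed to the table, each time in another place and direction. 130 mm (its x) by 320 mm (its y), 6 mm thick; origin at the centre of its underside, z up, top at z = 6 mm. An aluminium rail runs along its +x side; a blue corner pocket is at its +y end. A cassette that is home has its centre at x = +33, y = +94 mm here and its trailing end at y = +58 mm.
- rail_middle (a point): middle of the rail's inner face, at the plate's top: (+45, 0, +6) mm in the plate's frame. The rail is 14 mm wide (x = +45 to +59 mm), 10 mm high above the plate and runs along y from -152 to +152 mm.
- pocket_corner (a point): inner corner of the pocket, where rail and blue end stop meet, at the plate's top: (+45, +130, +6) mm in the plate's frame. The stop's inner face is at y = +130 mm; stop and lip are 10 mm high above the plate.
- pocket_mouth (a point): middle of the pocket's mouth, at the plate's top: (+31.5, +80, +6) mm in the plate's frame; it opens to the plate's -y. The blue lip (10 mm wide, inner face x = +18 mm, from y = +88 to the stop) leaves a channel 27 mm wide beside the rail; from y = +88 down to +70 mm the lip flares away from the rail to guide the cassette in.
- cassette: White flat plastic rapid-test cassette, 72 mm (its x) by 24 mm (its y) by 8 mm high, about 20 g, loose and face up on the plate, its centre 33 to 60 mm from the rail's inner face and 30 to 85 mm to the -y side of the plate's centre, up to 20 degrees out of line with the rail. Origin at the centre of its underside. Either end may lead.
- vial_red: bystander: sample vial with red cap, 23 mm across, 72 mm high, standing loose on the table about 65 mm behind the rail (+x side of the plate); origin at the centre of its foot
- vial_green: bystander: sample vial with green cap, same size, also standing loose behind the rail; origin at the centre of its foot
- timer: bystander: round white clockwork timer with a red dial, 68 mm across, 46 mm high, standing loose behind the rail; origin at the centre of its foot
Not all that is in view belongs to the job. Of the things like the cassette, leave any that is brown; of the rest the smaller one is meant.

How it is judged:
By the outcome, as a careful person would: the job done as asked, in the order asked, and still so for the second after the job is handed in, with the robot touching nothing.
It also fails if it takes over 48 s, if anything falls off the work surface, if the arm or the gripper's body presses on something with over 40 N, if the wrist force passes 120 N, or if a joint passes its speed limit or range.

## Working session

There is one attempt and no reset: what is moved stays moved. The work goes in short steps, Python scripts to look and compute and a tool call to move; the robot and the scene stay as the last step left them, time stands still between calls to the robot, and variables do not carry over. Pictures are saved under pics/ and viewed, at most 10 in all, crops included, and the job is handed in when it is done.

Besides the shell and the picture viewer there is one more tool, called after "Request:" as name(argument=value, ...), one argument or row to a line, values as JSON. play_rows: Moves the arm, as the interface text tells. Its arguments: {"type":"object","properties":{"increments":{"type":"array","items":{"type":"array"}},"force":{"type":"number"}},"required":["increments"]}

```bash
mkdir -p pics; cat > h.py <<'E'
from bench import *
import numpy as np, cv2
def w(p,s): return (np.array(s["world_from_camera"])@np.r_[p,1])[:3]
def px(s,P):
    T=np.linalg.inv(np.array(s["world_from_camera"])); c=T[:3,:3]@np.array(P)+T[:3,3]
    u=np.array(s["intrinsics"])@c; return u[:2]/u[2]
def ray(s,u,z):
    T=np.array(s["world_from_camera"]); d=T[:3,:3]@np.linalg.inv(np.array(s["intrinsics"]))@np.r_[u,1]
    return T[:3,3]+d*(z-T[2,3])/d[2]
def save(s,n): cv2.imwrite("pics/"+n,s["color"][:,:,::-1])
E
python3 - <<'E'
from h import *
np.set_printoptions(precision=1,suppress=True)
for c in("top","scene"):
    s=snapshot(c); save(s,c+".png")
    print(c,sense()["time"])
    for q in["reader_plate","rail_middle","pocket_corner","pocket_mouth","cassette","vial_red","vial_green","timer"]:
        for r in pinpoint(q,s)[:3]:
            P=w(r["xyz"],s); print(q,round(r["p"],2),P,px(s,P))
print(sense())
E
```

```text
top 0.05
reader_plate 0.64 [ 485.7 -136.    -0. ] [253.5 213.4]
rail_middle 0.63 [ 529.8 -128.3    3.1] [249.5 190.6]
rail_middle 0.54 [617.4 -79.   -0.2] [224.7 146.9]
pocket_corner 0.96 [532.   -0.9  10. ] [183. 189.]
pocket_mouth 0.73 [519.2 -52.7   2.9] [210.4 196.1]
cassette 0.96 [ 480.8 -172.5    3.5] [272.3 215.7]
cassette 0.94 [ 321.7 -169.5   -1.8] [270.9 299.2]
cassette 0.75 [ 454.2 -378.3   -5.1] [377.7 229.4]
vial_red 0.7 [ 603.8 -165.3   -0.2] [268.5 153.7]
vial_green 0.65 [ 604.4 -219.1   -2.2] [295.8 153.6]
vial_green 0.43 [ 603.2 -161.4    1.2] [266.6 153.8]
timer 0.87 [616.  -76.5  -1.1] [223.5 147.7]
scene 0.5
reader_plate 0.81 [ 484.1 -133.9   -2.7] [277.5 250.9]
reader_plate 0.41 [530.9  -0.4   6.8] [208.4 276. ]
rail_middle 0.58 [ 530.3 -135.     1.1] [257.8 241.2]
pocket_corner 0.95 [532.3  -3.5   5.4] [209.1 275.4]
pocket_mouth 0.61 [516.5 -57.    6. ] [236.7 262.3]
cassette 0.79 [ 478.1 -172.5    2.8] [291.9 239.6]
cassette 0.79 [ 313.7 -171.5    1.5] [371.7 270.2]
cassette 0.51 [ 456.5 -375.9    3.4] [353.  198.3]
vial_red 0.55 [ 610.7 -164.4   -7.2] [235.4 225.4]
vial_green 0.92 [ 606.5 -217.5   -1.8] [253.1 212.4]
timer 0.57 [624.3 -73.8  -2. ] [198.9 242.3]
{'time': 0.9, 'joint_pos': array([62.8,  7.5, 85.3, -0. , 87.3, -4.9]), 'qd': array([ 0.1,  0.1, -0. , -0. , -0.1, -0.1]), 'joint_efforts': array([  0. , -56.9, -50.1,  -0. ,   0. ,  -0. ]), 'tool_pos': array([228. , 555. , 231.3]), 'tcp_rot': array([-180. ,    0. ,  157.7]), 'ft_force': array([ 0.1, -0. , -0.3]), 'wrist_torque': array([0., 0., 0.]), 'grip_force': 0.0, 'finger_gap': 85.0504556961032}
```

View pics/top.png

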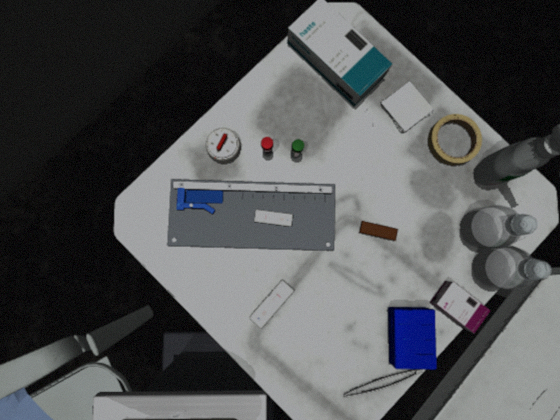

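View pics/scene.png

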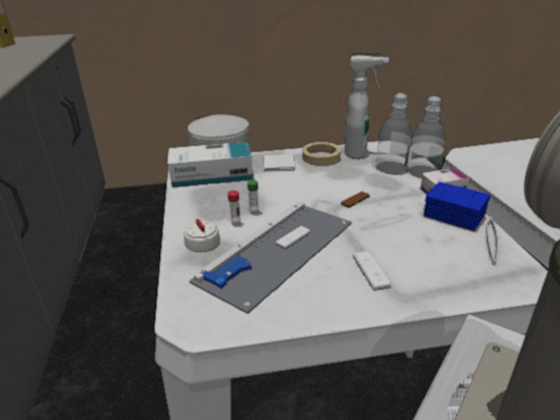

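The top view shows the plate lying along world y, with the blue pocket at its left end (about 185,198). The white cassette on the plate at (272,217) is the one I want. The larger white one at (271,303) and the brown one at (378,230) are look-alikes. I'll move over the plate to look from near.

Request:
play_rows(
  increments=[
    [0,[-10,-30,0],-0.117],
    [0,[-19,-34,0],-0.117],
    [0,[-19,-34,0],-0.117],
    [0,[-19,-36,0],0],
    [0,[-19,-36,0],0],
    [0,[-19,-36,0],0],
    [0,[-19,-36,0],0],
    [0,[-19,-36,0],0],
    [0,[-19,-36,0],0],
    [0,[-19,-36,0],0],
    [0,[-10,-36,0],0],
    [0,[0,-36,0],0],
  ],
)

```text
time: 1.9
tool_pos: [379.8, 117.7, 231.5]
tcp_rot: [-180.0, 0.1, 177.7]
ft_force: [0.3, -0.1, -0.3]
finger_gap: 43.1
grip_force: 0.0
```

Request:
play_rows(
  increments=[
    [0,[0,-36,0],0],
    [0,[0,-36,0],0],
    [0,[0,-36,0],0],
    [0,[0,-36,0],0],
    [0,[0,-36,0],0],
    [0,[0,-36,0],0],
    [0,[0,-36,0],0],
    [0,[0,0,0],0],
  ],
)

```text
time: 2.57
tool_pos: [368.2, -137.5, 231.6]
tcp_rot: [-179.8, 0.0, 177.5]
ft_force: [-0.0, 0.6, -0.3]
finger_gap: 42.8
grip_force: 0.0
```

```bash
python3 - <<'E'
from h import *
np.set_printoptions(precision=1,suppress=True)
st=sense(); print(st["time"],st["tool_pos"],st["tcp_rot"],st["finger_gap"])
for c in("wrist","top"):
    s=snapshot(c); save(s,c+"1.png")
    if c=="wrist": print(np.array(s["world_from_camera"]))
    for q in["rail_middle","pocket_corner","pocket_mouth","cassette"]:
        for r in pinpoint(q,s)[:3]:
            P=w(r["xyz"],s); print(c,q,round(r["p"],2),P,px(s,P))
    for q,z in(("cassette",14),("reader_plate",6)):
        for r in regions_of(q,s)[:3]:
            ys,xs=np.nonzero(r["mask"]); 
            P=np.array([ray(s,(a,b),z)[:2] for a,b in zip(xs,ys)],np.float32)
            print(c,q,round(r["p"],2),cv2.minAreaRect(P))
E
```

```text
2.5667 [ 368.2 -137.5  231.6] [-179.8    0.   177.5] 42.81045719990918
[[   0.     1.     0.3  290.9]
 [   1.    -0.    -0.  -134.2]
 [  -0.     0.3   -1.   373.7]
 [   0.     0.     0.     1. ]]
wrist rail_middle 0.55 [ 527.9 -132.2    8.7] [288.8 297.9]
wrist pocket_corner 0.83 [535.6  -5.3   1. ] [386.7 296.2]
wrist pocket_mouth 0.84 [519.8 -52.4   9.4] [352.  290.3]
wrist cassette 0.82 [ 312.5 -174.7   -2.8] [243.8 125. ]
wrist cassette 0.74 [ 457.6 -374.2   -2.4] [ 93.8 251. ]
wrist cassette 0.59 [ 475.8 -173.7    7.7] [253.7 261.8]
wrist cassette 0.87 ((447.821044921875, -370.5303039550781), (72.1346206665039, 25.58477783203125), 77.32723999023438)
wrist cassette 0.74 ((475.1967468261719, -167.5673370361328), (60.16581726074219, 25.68815803527832), 82.29727935791016)
wrist cassette 0.74 ((313.6513977050781, -168.85052490234375), (32.08592224121094, 93.80721282958984), 48.30707931518555)
wrist reader_plate 0.56 ((482.57342529296875, -132.49649047851562), (317.61846923828125, 131.17367553710938), 88.21858978271484)
top rail_middle 0.9 [ 530.  -131.2    4. ] [251.  190.4]
top pocket_mouth 0.69 [518.1 -52.    5.8] [209.8 196.4]
top cassette 0.88 [ 453.6 -378.9   -3. ] [378.3 229.7]
top cassette 0.82 [ 477.3 -172.1    5.9] [272.1 217.3]
top cassette 0.7 ((476.1178283691406, -173.19700622558594), (74.69268035888672, 25.840444564819336), 82.50920104980469)
top cassette 0.57 ((451.00439453125, -374.411376953125), (74.07530212402344, 27.106019973754883), 77.31103515625)
top reader_plate 0.77 ((483.40704345703125, -131.8825225830078), (322.66680908203125, 131.9125213623047), 87.83384704589844)
```

View pics/wrist1.png

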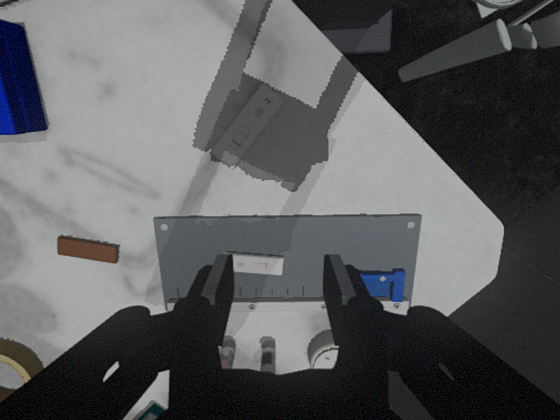

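The wrist view confirms the layout: cassette at (255,263), rail along row 303, pocket at (385,285). Plate centre is about (483,-132) with yaw -2°. The cassette is at plate (-6,-41), about 5° out of line. I'll come down beside it, fingers part-closed and in line with the rail.

Request:
play_rows(
  increments=[
    [-0.3,[-17,-8,30],-0.009],
    [-0.3,[-17,-8,30],0],
    [-0.3,[-17,-8,30],0],
    [-0.3,[-18,-8,30],0],
    [-0.3,[0,0,30],0],
    [-0.3,[0,0,25],0],
    [-0.3,[0,0,15],0],
    [-0.3,[0,0,10],0],
    [-0.3,[0,0,5],0],
    [-0.3,[0,0,0],0],
    [-0.3,[0,0,0],0],
  ],
)

```text
time: 4.18
tool_pos: [437.6, -166.6, 27.2]
tcp_rot: [-180.0, 0.1, 178.3]
ft_force: [-0.4, 0.1, 0.9]
finger_gap: 29.7
grip_force: 0.0
```

```bash
python3 - <<'E'
from h import *
st=sense(); print(st["time"],st["tool_pos"],st["tcp_rot"],st["finger_gap"],st["ft_force"])
s=snapshot("wrist"); cv2.imwrite("pics/w2.png",cv2.resize(s["color"][120:420,100:500,::-1],(800,600)))
E
```

```text
4.1833 [ 437.62092347 -166.58016543   27.23932086] [-1.79967767e+02  6.73863969e-02  1.78296528e+02] 29.68077421969745 [-0.41304182  0.14554032  0.85853508]
```

View pics/w2.png

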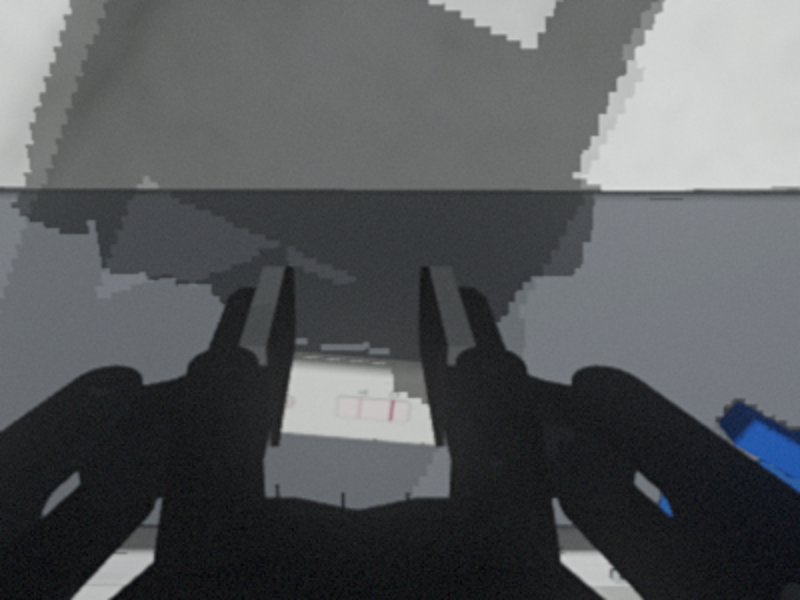

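The fingertips stand clear on the near side of the cassette, whose near edge is at row 360 in the crop. Next is to descend gently to touch height.

Request:
play_rows(
  increments=[
    [-0.3,[0,-2,4],0],
    [-0.3,[0,-2,4],0],
    [-0.3,[0,0,3],0],
    [-0.3,[0,0,2],0],
    [-0.3,[0,0,1.5],0],
    [-0.3,[0,0,1],0],
    [-0.3,[0,0,0],0],
  ],
)

```text
time: 4.82
tool_pos: [436.6, -170.1, 10.5]
tcp_rot: [180.0, -0.0, 178.3]
ft_force: [-0.5, -0.1, 0.5]
finger_gap: 30.1
grip_force: 0.0
```

Request:
play_rows(
  increments=[
    [-0.3,[0,0,1],0],
    [-0.3,[0,0,1],0],
    [-0.3,[0,0,0],0],
  ],
)

```text
time: 5.07
tool_pos: [436.8, -170.2, 8.7]
tcp_rot: [180.0, -0.0, 178.3]
ft_force: [-0.1, -0.7, 0.1]
finger_gap: 29.7
grip_force: 0.0
```

Request:
play_rows(
  increments=[
    [-0.3,[0,0,1],0],
    [-0.3,[0,0,1],0],
    [-0.3,[0,0,0],0],
  ],
)

```text
time: 5.32
tool_pos: [436.7, -170.2, 6.6]
tcp_rot: [180.0, -0.0, 178.3]
ft_force: [-0.1, -0.4, -0.6]
finger_gap: 29.9
grip_force: 0.0
```

Request:
play_rows(
  increments=[
    [-0.3,[0,0,1],0],
    [-0.3,[0,0,0],0],
  ],
)

```text
time: 5.48
tool_pos: [436.7, -170.2, 5.6]
tcp_rot: [180.0, -0.0, 178.3]
ft_force: [-0.1, -0.5, -0.5]
finger_gap: 30.2
grip_force: 0.0
```

Request:
play_rows(
  increments=[
    [-0.3,[0,0,1],0],
    [-0.3,[0,0,0],0],
  ],
)

```text
time: 5.65
tool_pos: [436.8, -170.3, 5.6]
tcp_rot: [180.0, -0.0, 178.3]
ft_force: [-5.7, 3.0, 10.9]
finger_gap: 30.0
grip_force: 5.7
```

Request:
play_rows(
  increments=[
    [-0.3,[0,0,1],0],
    [-0.3,[0,0,0],0],
  ],
)

```text
time: 5.82
tool_pos: [436.9, -170.3, 5.5]
tcp_rot: [180.0, -0.0, 178.3]
ft_force: [-10.5, 4.3, 24.3]
finger_gap: 30.1
grip_force: 11.9
```

Request:
play_rows(
  increments=[
    [-0.3,[0,0,1],0],
    [-0.3,[0,0,0],0],
  ],
)

```text
time: 5.98
tool_pos: [436.9, -170.3, 5.5]
tcp_rot: [180.0, -0.1, 178.3]
ft_force: [-17.6, 7.5, 36.0]
finger_gap: 30.0
grip_force: 18.1
```

Request:
play_rows(
  increments=[
    [-0.3,[0,0,-3],0],
    [-0.3,[0,0,-2],0],
    [-0.3,[-4,0,0],0],
    [-0.3,[-4,0,0],0],
    [-0.3,[-4,0,0],0],
    [-0.3,[-3,0,0],0],
    [-0.3,[-3,0,0],0],
    [-0.3,[-3,0,0],0],
    [-0.3,[-3,0,0],0],
    [-0.3,[-3,0,0],0],
    [-0.3,[-3,0,0],0],
    [-0.3,[0,0,0],0],
  ],
)

```text
time: 6.98
tool_pos: [467.4, -171.2, 7.9]
tcp_rot: [-180.0, 0.0, 178.3]
ft_force: [0.2, 0.6, -0.7]
finger_gap: 30.2
grip_force: 0.0
```

```bash
cat > m.py <<'E'
from h import *
import sys
np.set_printoptions(precision=1,suppress=True)
st=sense(); print(st["time"],st["tool_pos"],st["tcp_rot"],st["ft_force"])
O=np.array([483,-132.]); X=np.array([.9994,-.035]); Y=np.array([.035,.9994])
f=lambda P:np.array([(np.array(P[:2])-O)@X,(np.array(P[:2])-O)@Y])
print("tcp plate",f(st["tool_pos"]))
for c in("top","wrist"):
    s=snapshot(c)
    for q in("rail_middle","pocket_corner"):
        for r in pinpoint(q,s)[:1]: print(c,q,round(r["p"],2),f(w(r["xyz"],s)))
    for r in regions_of("cassette",s)[:4]:
        ys,xs=np.nonzero(r["mask"])
        P=np.array([f(ray(s,(a,b),14)) for a,b in zip(xs,ys)],np.float32); k=cv2.minAreaRect(P)
        if abs(k[0][0])<70: print(c,round(r["p"],2),k)
s=snapshot("top"); cv2.imwrite("pics/%s_t.png"%sys.argv[1],cv2.resize(s["color"][160:260,150:350,::-1],(800,400),interpolation=2))
s=snapshot("wrist"); cv2.imwrite("pics/%s_w.png"%sys.argv[1],cv2.resize(s["color"][120:420,100:500,::-1],(800,600)))
E
python3 m.py a
```

```text
6.9833 [ 467.4 -171.2    7.9] [-180.     0.   178.3] [ 0.2  0.6 -0.7]
tcp plate [-14.2 -39.7]
top pocket_corner 0.69 [ 43.7 130.7]
top 0.7 ((-24.206106185913086, -243.44021606445312), (71.47604370117188, 24.346500396728516), 78.83257293701172)
wrist 0.59 ((5.697916507720947, -40.12022399902344), (25.98636245727539, 36.54857635498047), 0.41007161140441895)
```

View pics/a_w.png

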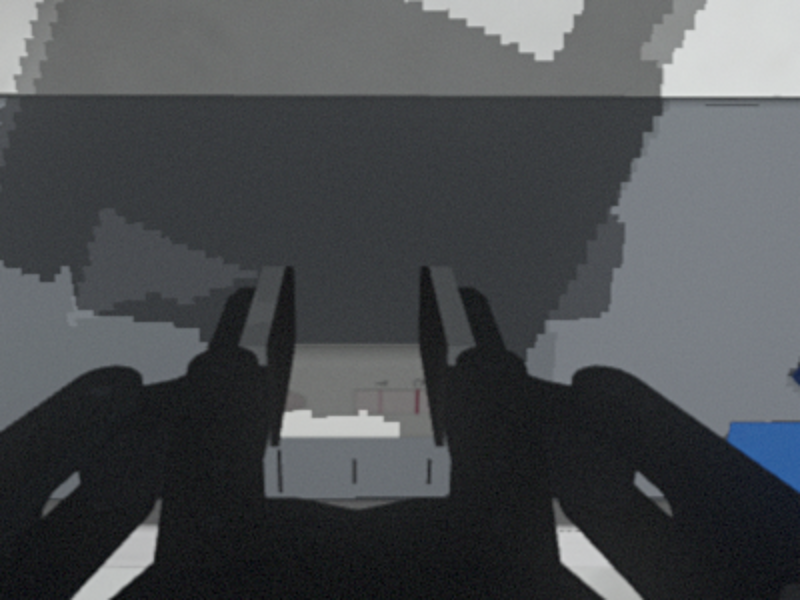

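The cassette is now square to the fingers and parallel with the rail, its near edge at row 345 and far edge at 437, with about 25 mm to go. I'll keep pushing and watch the force.

Request:
play_rows(
  increments=[
    [-0.3,[-2.5,0,0],0],
    [-0.3,[-2.5,0,0],0],
    [-0.3,[-2.5,0,0],0],
    [-0.3,[-2.5,0,0],0],
    [-0.3,[-2.5,0,0],0],
    [-0.3,[-2.5,0,0],0],
    [-0.3,[-2,0,0],0],
    [-0.3,[-2,0,0],0],
    [-0.3,[-1,0,0],0],
    [-0.3,[-1,0,0],0],
    [-0.3,[0,0,0],0],
  ],
)

```text
time: 8.4
tool_pos: [488.0, -171.8, 7.8]
tcp_rot: [-180.0, 0.0, 178.3]
ft_force: [0.5, 0.1, 1.1]
finger_gap: 29.8
grip_force: 0.0
```

Request:
play_rows(
  increments=[
    [-0.3,[-1,0,0],0],
    [-0.3,[-1,0,0],0],
    [-0.3,[0,0,0],0],
  ],
)

```text
time: 8.65
tool_pos: [490.0, -171.9, 7.9]
tcp_rot: [-180.0, 0.0, 178.3]
ft_force: [0.0, 0.3, 0.3]
finger_gap: 29.9
grip_force: 0.0
```

Request:
play_rows(
  increments=[
    [-0.3,[-1,0,0],0],
    [-0.3,[-1,0,0],0],
    [-0.3,[0,0,0],0],
  ],
)

```text
time: 8.9
tool_pos: [492.0, -171.9, 7.8]
tcp_rot: [-180.0, 0.0, 178.3]
ft_force: [-0.2, 0.2, 0.2]
finger_gap: 29.9
grip_force: 0.0
```

Request:
play_rows(
  increments=[
    [-0.3,[-1,0,0],0],
    [-0.3,[-0.5,0,0],0],
    [-0.3,[0,0,0],0],
  ],
)

```text
time: 9.15
tool_pos: [493.0, -171.9, 7.7]
tcp_rot: [180.0, -0.0, 178.3]
ft_force: [-2.9, 0.7, 1.7]
finger_gap: 30.0
grip_force: 1.1
```

Request:
play_rows(
  increments=[
    [-0.3,[-1,0,0],0],
    [-0.3,[-0.5,0,0],0],
    [-0.3,[0,0,0],0],
  ],
)

```text
time: 9.4
tool_pos: [493.1, -171.8, 7.3]
tcp_rot: [180.0, -0.2, 178.3]
ft_force: [-9.4, -0.2, 6.5]
finger_gap: 29.8
grip_force: 4.5
```

Force rose at the expected depth, so the cassette is against the rail. I'll back off a little and check.

Request:
play_rows(
  increments=[
    [-0.3,[6,0,0],0],
    [-0.3,[20,0,0],0],
    [-1,[30,0,0],0],
    [-1,[0,0,-30],0],
    [-1,[0,-30,-10],0],
    [-1,[0,-30,0],0],
    [-1,[-10,0,0],0],
    [-1,[0,0,0],0],
    [-1,[0,0,0],0],
  ],
)

```text
time: 10.15
tool_pos: [447.0, -230.3, 47.6]
tcp_rot: [180.0, -0.0, 178.3]
ft_force: [0.1, -0.2, -0.1]
finger_gap: -0.1
grip_force: 0.0
```

```bash
sed -i 's/,1.5,/,/' m.py; python3 m.py b; python3 - <<'E'
import cv2,numpy as np
a=cv2.imread("pics/b_t.png");b=cv2.imread("pics/b_w.png")
cv2.imwrite("pics/b.png",np.vstack([cv2.resize(a,(600,220)),cv2.resize(b,(600,370))]))
E
```

```text
10.15 [ 447.  -230.3   47.6] [180.   -0.  178.3] [ 0.1 -0.2 -0.1]
tcp plate [-32.5 -99.5]
top rail_middle 0.66 [44.9  1.2]
top pocket_corner 0.91 [ 45.7 131.7]
top 0.48 ((35.93370056152344, -8.041539192199707), (9.680719375610352, 7.659475326538086), 2.1094188690185547)
wrist rail_middle 0.64 [46.6  0.7]
wrist 0.74 ((19.925800323486328, -13.848973274230957), (19.437437057495117, 7.72184944152832), 63.057830810546875)
wrist 0.57 ((-25.88695526123047, -232.33377075195312), (58.400146484375, 25.076974868774414), 79.25927734375)
```

View pics/b.png

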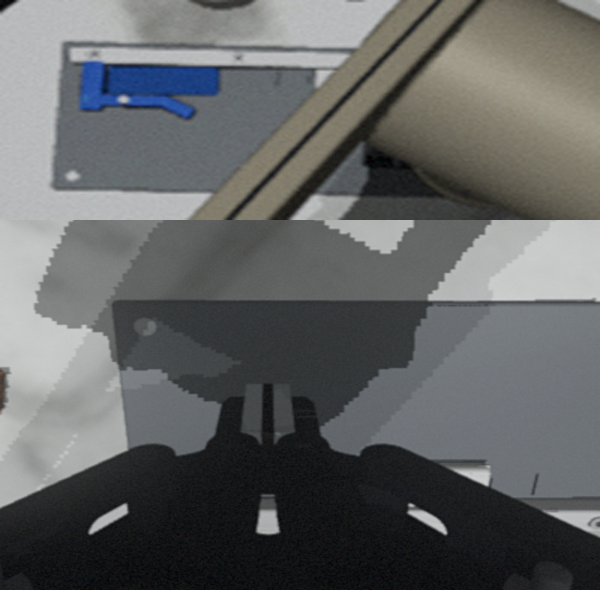

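The cassette lies along the rail in both views, with its leading end near plate y = -5, so the trailing end is near -77. I'll place the closed fingertips behind the trailing end.

Request:
play_rows(
  increments=[
    [-1,[-20,-3,0],0],
    [-1,[-30,0,0],0],
    [-1,[-15,0,0],0],
    [-1,[0,0,15],0],
    [-1,[0,0,15],0],
    [-1,[0,0,6],0],
    [-1,[0,0,2],0],
    [-1,[0,0,0],0],
  ],
)

```text
time: 11.32
tool_pos: [511.3, -235.2, 9.2]
tcp_rot: [180.0, -0.1, 178.3]
ft_force: [0.5, -0.1, 0.4]
finger_gap: 0.3
grip_force: 0.0
```

```bash
python3 m.py c; python3 - <<'E'
import cv2,numpy as np
a=cv2.imread("pics/c_t.png");b=cv2.imread("pics/c_w.png")
cv2.imwrite("pics/c.png",np.vstack([cv2.resize(a,(600,220)),cv2.resize(b,(600,370))]))
E
```

```text
11.3167 [ 511.3 -235.2    9.2] [180.   -0.1 178.3] [ 0.5 -0.1  0.4]
tcp plate [  31.8 -102.1]
top rail_middle 0.57 [43.8  0.4]
top pocket_corner 0.78 [ 42.5 133.1]
top 0.68 ((33.02049255371094, -35.937904357910156), (21.27783203125, 44.025428771972656), 1.931195616722107)
top 0.63 ((-25.551713943481445, -250.1649932861328), (54.13435745239258, 26.121936798095703), 77.79435729980469)
wrist rail_middle 0.71 [47.   1.5]
wrist 0.97 ((31.312271118164062, -41.7698860168457), (25.310396194458008, 71.55461120605469), 0.42025431990623474)
wrist 0.84 ((-19.034587860107422, -212.2474365234375), (19.950008392333984, 23.22210121154785), 78.11740112304688)
```

View pics/c.png

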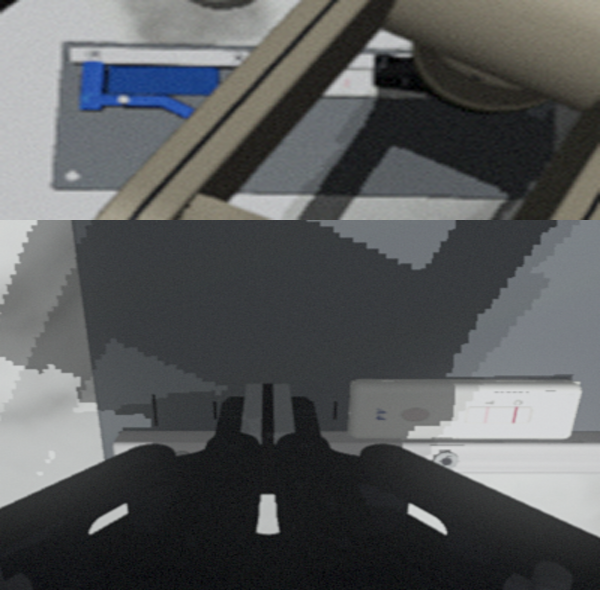

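The cassette is flush along the rail (wrist: centre plate y ≈ -42, within 0.4°). The fingertips sit behind its trailing end, clear of the rail. I'll slide it along.

Request:
play_rows(
  increments=[
    [-1,[0,2,1],0],
    [-1,[0,3,0],0],
    [-1,[0,3,0],0],
    [-1,[0,3,0],0],
    [-1,[0,3,0],0],
    [-1,[0,3,0],0],
    [-1,[0,4,0],0],
    [-1,[0,4,0],0],
    [-1,[0,4,0],0],
    [-1,[0,4,0],0],
    [-1,[0,4,0],0],
    [-1,[0,3,0],0],
  ],
)

```text
time: 12.82
tool_pos: [513.1, -195.0, 8.8]
tcp_rot: [180.0, -0.0, 178.3]
ft_force: [0.0, 0.1, 0.1]
finger_gap: -0.1
grip_force: 0.0
```

Request:
play_rows(
  increments=[
    [-1,[0,4,0],0],
    [-1,[0,4,0],0],
    [-1,[0,4,0],0],
    [-1,[0,4,0],0],
    [-1,[0,4,0],0],
    [-1,[0,4,0],0],
    [-1,[0,4,0],0],
    [-1,[0,4,0],0],
    [-1,[0,3,0],0],
    [-1,[0,2,0],0],
    [-1,[0,0,0],0],
  ],
)

```text
time: 13.73
tool_pos: [514.2, -158.1, 8.7]
tcp_rot: [180.0, -0.0, 178.3]
ft_force: [-0.3, -0.4, -0.2]
finger_gap: -0.2
grip_force: 0.0
```

```bash
python3 m.py d
```

```text
13.7333 [ 514.2 -158.1    8.7] [180.   -0.  178.3] [-0.3 -0.4 -0.2]
tcp plate [ 32.1 -25. ]
top 0.69 ((-24.485393524169922, -242.61102294921875), (70.73704528808594, 24.3483943939209), 78.83275604248047)
top 0.6 ((25.208738327026367, 38.18059158325195), (42.12854766845703, 19.641719818115234), 58.11326599121094)
wrist rail_middle 0.76 [42.3  1. ]
wrist 0.83 ((30.928752899169922, 16.73961639404297), (26.13319969177246, 71.13709259033203), 0.3848806917667389)
```

View pics/d_w.png

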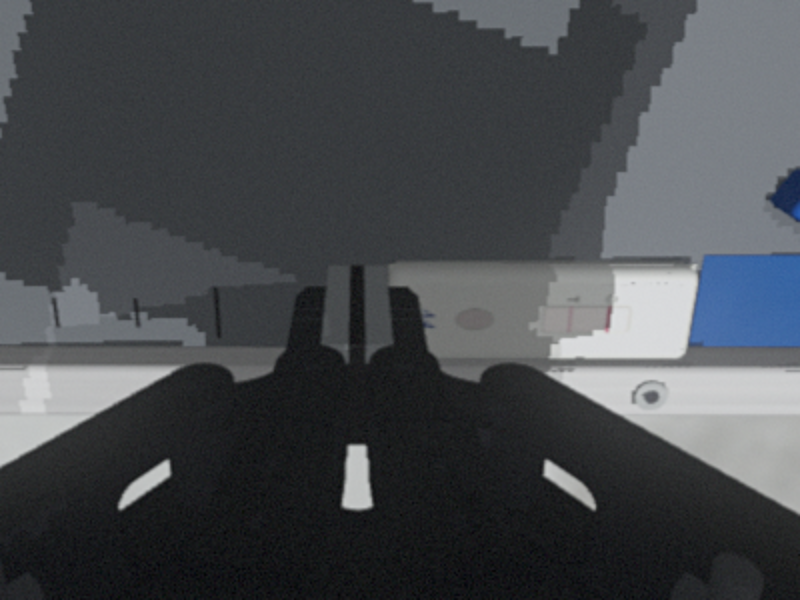

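The cassette is still flush (angle unchanged), its leading end at column 690 just reaching the blue home patch. I'll continue into the pocket.

Request:
play_rows(
  increments=[
    [-1,[0,3,0],0],
    [-1,[0,3,0],0],
    [-1,[0,3,0],0],
    [-1,[0,4,0],0],
    [-1,[0,4,0],0],
    [-1,[0,4,0],0],
    [-1,[0,4,0],0],
    [-1,[0,4,0],0],
    [-1,[0,4,0],0],
    [-1,[0,4,0],0],
    [-1,[0,3,0],0],
    [-1,[0,0,0],0],
  ],
)

```text
time: 15.23
tool_pos: [515.4, -117.9, 8.8]
tcp_rot: [180.0, -0.0, 178.3]
ft_force: [0.7, 0.8, -0.6]
finger_gap: -0.1
grip_force: 0.0
```

Request:
play_rows(
  increments=[
    [-1,[0,4,0],0],
    [-1,[0,4,0],0],
    [-1,[0,4,0],0],
    [-1,[0,4,0],0],
    [-1,[0,3,0],0],
    [-1,[0,3,0],0],
    [-1,[0,2,0],0],
    [-1,[0,2,0],0],
    [-1,[0,2,0],0],
    [-1,[0,2,0],0],
    [-1,[0,0,0],0],
  ],
)

```text
time: 16.15
tool_pos: [516.3, -88.2, 8.8]
tcp_rot: [180.0, -0.0, 178.3]
ft_force: [0.4, 0.0, -1.0]
finger_gap: -0.0
grip_force: 0.0
```

Request:
play_rows(
  increments=[
    [-1,[0,1,0],0],
    [-1,[0,1,0],0],
    [-1,[0,1,0],0],
    [-1,[0,0,0],0],
  ],
)

```text
time: 16.48
tool_pos: [516.4, -85.5, 8.8]
tcp_rot: [180.0, -0.0, 178.3]
ft_force: [-0.6, 0.3, -1.0]
finger_gap: -0.1
grip_force: 0.0
```

Request:
play_rows(
  increments=[
    [-1,[0,1,0],0],
    [-1,[0,1,0],0],
    [-1,[0,1,0],0],
    [-1,[0,0,0],0],
  ],
)

```text
time: 16.82
tool_pos: [516.5, -82.4, 8.8]
tcp_rot: [180.0, 0.0, 178.3]
ft_force: [-0.2, -0.2, 0.3]
finger_gap: -0.2
grip_force: 0.0
```

Request:
play_rows(
  increments=[
    [-1,[0,1,0],0],
    [-1,[0,1,0],0],
    [-1,[0,0,0],0],
  ],
)

```text
time: 17.07
tool_pos: [516.6, -81.7, 8.9]
tcp_rot: [-179.9, 0.0, 178.3]
ft_force: [-0.9, -6.3, -0.3]
finger_gap: -0.1
grip_force: 3.2
```

Request:
play_rows(
  increments=[
    [-1,[0,1,0],0],
    [-1,[0,1,0],0],
    [-1,[0,0,0],0],
  ],
)

```text
time: 17.32
tool_pos: [516.8, -81.5, 9.2]
tcp_rot: [-179.7, 0.0, 178.3]
ft_force: [-1.5, -14.9, -0.0]
finger_gap: 0.0
grip_force: 7.5
```

The force rises sharply at the expected position, so it is against the end stop. I'll back off straight and check.

Request:
play_rows(
  increments=[
    [-1,[0,-5,0],0],
    [-1,[0,-20,0],0],
    [-1,[0,-20,0],0],
    [-1,[0,0,-30],0],
    [-1,[0,0,-40],0],
    [-1,[0,0,-40],0],
    [-1,[35,0,-20],0],
    [-1,[35,-30,0],0],
    [-1,[35,-30,0],0],
    [-1,[0,0,0],0],
  ],
)

```text
time: 18.15
tool_pos: [411.3, -177.9, 138.9]
tcp_rot: [-179.9, -0.1, 178.1]
ft_force: [-1.0, -0.4, -0.2]
finger_gap: 0.3
grip_force: 0.0
```

```bash
python3 m.py e; python3 - <<'E'
from h import *
s=snapshot("wrist"); p=px(s,[524,-38,14]).astype(int); print(p)
x=min(max(p[0]-80,0),400); y=min(max(p[1]-50,0),320)
a=cv2.resize(s["color"][y:y+100,x:x+160,::-1],(640,400),interpolation=cv2.INTER_CUBIC)
b=cv2.imread("pics/e_t.png")[:,:500]
b=cv2.resize(b[60:310],(400,200))
b=cv2.copyMakeBorder(b,0,0,0,240,0)
cv2.imwrite("pics/e.png",np.vstack([a,b]))
E
```

```text
18.15 [ 411.3 -177.9  138.9] [-179.9   -0.1  178.1] [-1.  -0.4 -0.2]
tcp plate [-70.  -48.4]
top pocket_corner 0.65 [ 45.1 134. ]
top 0.72 ((-28.361106872558594, -263.5558776855469), (28.328752517700195, 23.02170181274414), 82.39331817626953)
top 0.51 ((30.980846405029297, 109.31182861328125), (23.153228759765625, 39.92111587524414), 1.9660944938659668)
wrist rail_middle 0.85 [50.1 -1.1]
wrist pocket_corner 0.63 [ 47.7 127.9]
wrist 0.89 ((29.793794631958008, 91.56488037109375), (25.703582763671875, 72.36725616455078), 0.37064939737319946)
[427 306]
```

View pics/e.png

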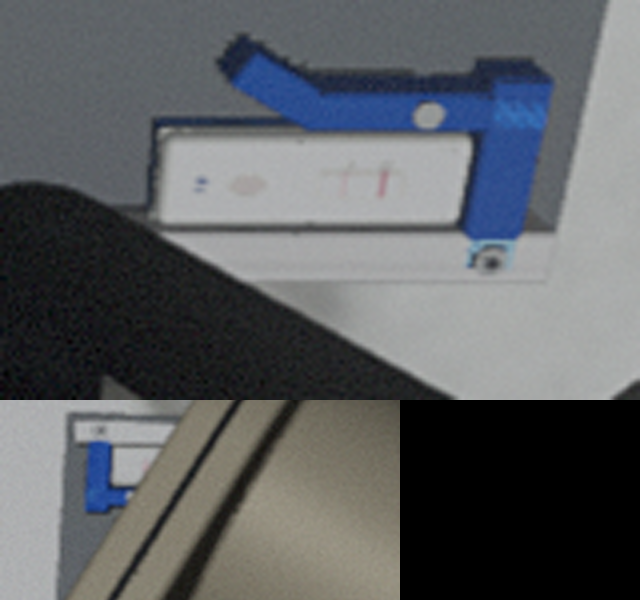

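The cassette (crop 160–470, 130–225) lies flush on the rail with its end against the blue stop, flat, and the gripper is clear. I'll hand in.

```bash
python3 -c "
from bench import *
print(hand_in())"
```

```text
the job is handed in; nothing more can be done
None
```

I pushed the white cassette flush against the rail and slid it into the blue pocket, flat and never lifted, until its end met the stop. The last wrist picture shows it home with the gripper clear, the arm never went near the vials and timer, and I handed the job in after about 18 s; no verdict came back.

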